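# Hang up the food cover and offer the round cheese

## Robot

A 7-joint arm with a two-finger parallel gripper is mounted at the origin on the work surface. World frame = base frame: x ahead of the robot, y to its left, z up, the work surface at z = 0. Lengths are in m, angles in rad, forces in N, time in s.
With the tool pointing down it reaches from about 0.35 to 0.9 m from the base axis. Payload 8.1 kg.
Tool frame: the origin (TCP) lies at the very end of the fingers, on their centre line; the grasp point (between the pads) lies 19 mm behind it; z points along the fingers, y is the line along which they close (so a half turn about z gives the same grasp; the last joint's range is limited). The gripper opens to 92 mm and grips with 3 to 60 N. Pads are 19 mm wide; open, the fingers measure 130 mm over their backs; the gripper's body (75 mm by 190 mm) begins 47 mm behind the grasp point.
Start: joints at [1.116, 0.434, 0.025, 1.573, -0.012, 1.134, -0.075], TCP at [0.215, -0.587, 0.227] pointing down, gripper open.
Joint ranges: [-2.62, 2.62], [-0.44, 2.09], [-1.27, 1.32], [0.08, 2.57], [-1.32, 4.46], [0.12, 2], [-2.74, 2.74]. Speed limits (rad/s): [2.22, 2.22, 3.01, 3.01, 3.14, 3.14, 3.14].

## Interface

Orientations are given as a rotation vector (axis times angle).
In Python, from cell import readout, cams, job gives the robot as it stands.
- The arm moves only by the tool drive_tool, never from a script. Its argument "commands" is a list of rows, each a list of 3 entries, a list of its own where there are three numbers: the turn, a rotation vector about the tool's x, y, z in rad, then the shift along the tool's x, y, z in cm, then the gripper's target within -1 to 1 (fully open at 1, half-way at 0, shut at -1). A call has 1 to 20 rows; each row is the pose to reach, as a shift and turn from the pose commanded when the call began, along the tool's axes at that moment; what a row does not reach only later rows make up. A row lasts 1/12 s, in which the tool goes at most 41.7 mm and 7.16 degrees, less where a joint would pass 70% of its speed; a pose out of reach is approached as far as the arm can. A call with a gripper value outside its range is refused whole. The fingers move at their own pace and stop on an object; "newtons" is the grip in N (left out, the last holds). Time passes only in rows, so rows that repeat a pose let the fingers close. It gives the time, the measured TCP pose, the force, the opening and the grip force at its end, in the units of the state.
- readout.observe(): the state, without advancing time (a new reading comes with each control period).
- cams.get_image(name): name is "scene" or "top" or "wrist"; returns the picture (480x640x3 uint8, blue, green, red); there is no depth.
- cams.camera_info(name): a dict with "camera_matrix" (3x3 intrinsics, pixels), "R" (3x3) and "t" (3): a world point X has camera coordinates R X + t. Camera axes: x right, y down, z forward; pixel columns grow to the right and rows downward; lengths in m; the calibration is good to about 2 mm. A picture is of the moment at which its call begins: read the wrist's pose just before it. camera_info takes no time and is no camera call; for the wrist camera it gives the pose at the moment of the call.
- job.sign_off(): hands the job in; it is judged then, once.
The state is a dict: "clock": time; "joints": joint angles; "dq": joint speeds; "joint_efforts": joint torques, N m; "position": TCP position; "ee_rot": TCP orientation; "force": force on the tool from outside, world axes, zero at the start; "ft_torque": the same for the moment, N m; "width": opening from 0.0 (shut) to 1.0 (fully open); "gripper_force": force on a finger pad.
Only numpy, scipy, OpenCV 4.12 (cv2) and the standard library are available. Lean on these libraries where they do the work, as an engineer would, in place of code of your own. Each camera call takes 0.05 s, during which the arm holds its last target. There are 200 camera calls.

## Task

Take the metal cover off the cheese dish and hang it by its bow handle on the hook of the stand, leaving it hanging there. Then take the dish by one ear, lift it clear of the counter, and only then turn it about a quarter turn, so that the ear you are not holding points at the plate of the laid place, for the person sitting there to take. Keep the dish level and the loose ball of cheese in the middle throughout, do not disturb the mill, the mug or the jar, and finish still holding the dish by that ear, steady and level, at least 10 cm above the counter.

Things in the scene. Friction and masses are not known exactly. Their poses are not given: they have to be found in the camera images.
- dish: Round terracotta dish, 0.5 kg, 162 mm across, 30 mm high, with two alike flat ears on its +x and -x sides; at the start the -x ear points roughly to the robot. Origin: centre of its underside; z up. Inside: flat over the middle 16 mm (12 mm above the underside), sloping up 0.13 to radius 36 mm, 0.32 to radius 67 mm, then a flat rim 30 mm up.
- ear_near (a point): Middle of the dish's -x ear, 100 mm from the dish's axis, 24 mm above its underside; axes as the dish. Each ear is a flat block 36 mm wide (dish y) with upright sides, 12 mm thick (18 to 30 mm above the underside), from the rim (radius 81 mm) out to 120 mm, with a rounded end.
- ear_far (a point): Middle of the dish's +x ear, like the other, 100 mm from the dish's axis and 24 mm above its underside. Axes as the dish.
- cheese: Loose ball of cheese, 56 mm diameter, 85 g, lying in the middle of the dish, under the cover at the start. Origin: its centre (40 mm above the dish's underside when it lies in the middle). It rolls if the dish is tilted or jerked.
- cover: Spun aluminium domed food cover, 0.18 kg, open below, 152 mm across, 56 mm high, with a steel bow handle on top. Origin: centre of its open underside, resting loose on the dish's rim at the start; z up. The handle lies in the cover's plane x = 0: a level round bar, 10 mm thick, along y, straight from y = -42 to 42 mm, legs at y = -50 and 50 mm.
- cover_bar (a point): Middle of the straight bar of the cover's handle, on its axis, 103 mm above the cover's underside. Axes as the cover. Clear height under the bar to the dome's top: 41 mm.
- stand: Dark steel hook stand fixed to the counter, at its left or right: cast base 140 mm across, 14 mm high, post 14 mm thick, 293 mm high, and one arm of 7 mm round bar that leaves the post near its top along the stand's -x (roughly towards the robot) and droops to the hook. Origin: foot of the post on the counter; z up.
- hook_seat (a point): Lowest point of the hook, on the axis of its 7 mm bar, 250 mm above the counter, 120 mm from the post along the stand's -x. The tip is 19 mm further out and turned up, its top 21 mm above this point. The handle's bar hangs here, across the arm. Axes as the stand.
- place: Laid place on a grey mat (370 x 250 mm) at the left or right end of the counter: one white dinner plate 210 mm across in its middle, a folded napkin and two table knives beside it; fixed. Origin: centre of the mat and of the plate, on the counter.
- mill: Loose dark wooden pepper mill, 58 mm across, 193 mm high, standing across the counter from the hook stand. Leave it alone. Origin: centre of its underside.
- mug: Loose white mug, 80 mm across, 92 mm high, beyond the dish. Leave it alone. Origin: centre of its underside.
- jar: Loose glass jar with a metal cap, 72 mm across, 100 mm high, beyond the dish. Leave it alone. Origin: centre of its underside.
Mind the look-alikes: they are no part of the job. There is more than one size of the cover; the job needs the middle-sized.

How it is judged:
On the way, in this order (a step that is already met when the one before it is completed fails the run):
1. the cover hangs still by its handle on the stand's hook, let go (distance between cover_bar and hook_seat below 0.035 m and contact force between cover and stand above 0.7 N and contact force between the fingers and cover below 0.1 N and angle between cover's own z axis and vertical below 0.5 rad and linear speed of cover below 0.06 m/s), for 0.3 s.
2. the dish is lifted clear of the counter (30 mm or more), not yet turned towards the place (the plate's centre still more than 300 mm off the line of the ears) (height (world z) of dish above 0.03 m and (y of place in the frame of dish above 0.3 m or y of place in the frame of dish below -0.3 m)), for 0.1 s.
At the end, for the whole second after the job is handed in: Cover hung still and untouched on the hook (bar within 35 mm of the seat). Dish gripped by one ear (within 45 mm), over 85 mm up, still, within 0.12 rad of level, free ear on the plate's side and the ears' line within 130 mm of the plate's centre; cheese within 18 mm of the dish's axis (all of step 1 and height (world z) of dish above 0.085 m and angle between dish's own z axis and vertical below 0.12 rad and linear speed of dish below 0.03 m/s and angular speed of dish below 0.2 rad/s and contact force between the fingers and dish above 3 N and contact force between dish and stand below 0.1 N and contact force between dish and cover below 0.1 N and y of place in the frame of dish between -0.13 and 0.13 m and ((x of place in the frame of dish above 0.15 m and distance between the grasp point and ear_near below 0.045 m) or (x of place in the frame of dish below -0.15 m and distance between the grasp point and ear_far below 0.045 m)) and horizontal distance between cheese and dish below 0.018 m); the arm keeps its last pose, push and grip.
It fails at once if the cheese strays more than 28 mm from the middle of the dish (horizontal distance between cheese and dish above 0.028 m).
It fails at once if the dish tilts more than 0.2 rad (angle between dish's own z axis and vertical above 0.2 rad).
It fails at once if the mill, the mug or the jar is moved more than 30 mm (distance of any of mill, mug, jar from where it was at the start of the episode above 0.03 m).
It also fails if it takes over 70 s, if anything falls off the work surface, if the arm or the gripper's body presses on something with over 40 N, if the wrist force passes 120 N, or if a joint passes its speed limit or range.

## Working session

There is one attempt and no reset: what is moved stays moved. The work goes in short steps, Python scripts to look and compute and a tool call to move; the robot and the scene stay as the last step left them, time stands still between calls to the robot, and variables do not carry over. Pictures are saved under pics/ and viewed, at most 10 in all, crops included, and the job is handed in when it is done.

Besides the shell and the picture viewer there is one more tool, called after "Request:" by a JSON object that holds its "method" and its "body". drive_tool: Moves the arm, as the interface text tells. Its arguments: {"type":"object","properties":{"commands":{"type":"array"},"newtons":{"type":"number"}},"required":["commands"]}

```bash
mkdir -p pics; ls
python3 - <<'E'
from cell import readout,cams,job
import cv2,numpy as np
np.set_printoptions(precision=4,suppress=True)
s=readout.observe();print(s)
for n in("scene","top"):
    i=cams.camera_info(n);print(n,i)
    cv2.imwrite(f"pics/{n}0.png",cams.get_image(n))
E
```

```text
pics
{'clock': 0.0, 'joints': array([ 1.1164,  0.4352,  0.025 ,  1.5741, -0.0116,  1.134 , -0.0751]), 'dq': array([-0.    ,  0.0004,  0.0005,  0.0017, -0.0001, -0.0023, -0.0003]), 'joint_efforts': array([  0.0005, -66.7859,   0.9856, -31.4471,  -0.0604,   0.0427,
         0.0001]), 'position': array([ 0.2152, -0.5862,  0.2259]), 'ee_rot': array([-3.0916, -0.5494,  0.0006]), 'force': array([ 0.5338, -1.0199, -0.8364]), 'ft_torque': array([-0.014 , -0.018 , -0.0505]), 'gripper_force': 0.0, 'width': 0.9993548381240668}
scene {'camera_matrix': array([[508.8842,   0.    , 313.844 ],
       [  0.    , 508.8842, 235.7907],
       [  0.    ,   0.    ,   1.    ]]), 'R': array([[ 0.0966,  0.9953,  0.0041],
       [ 0.8026, -0.0755, -0.5917],
       [-0.5886,  0.0604, -0.8061]]), 't': array([-0.0588, -0.3255,  1.9399])}
top {'camera_matrix': array([[509.1606,   0.    , 321.9146],
       [  0.    , 509.1606, 236.5827],
       [  0.    ,   0.    ,   1.    ]]), 'R': array([[-0.0212, -0.9998,  0.0004],
       [-0.9969,  0.0211, -0.0762],
       [ 0.0762, -0.002 , -0.9971]]), 't': array([-0.0003,  0.5364,  1.7978])}
```

View pics/scene0.png

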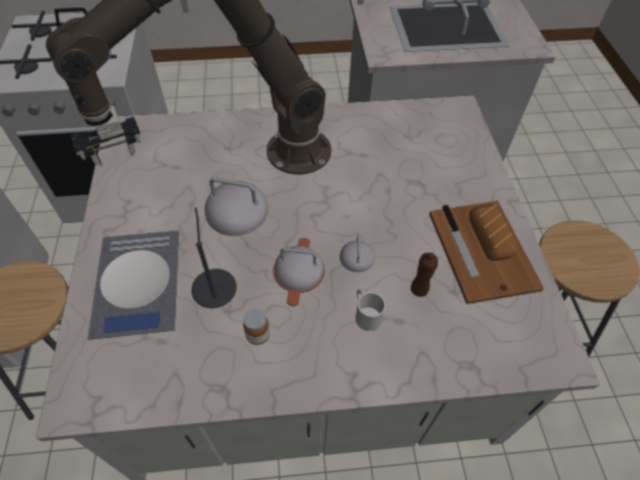

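View pics/top0.png

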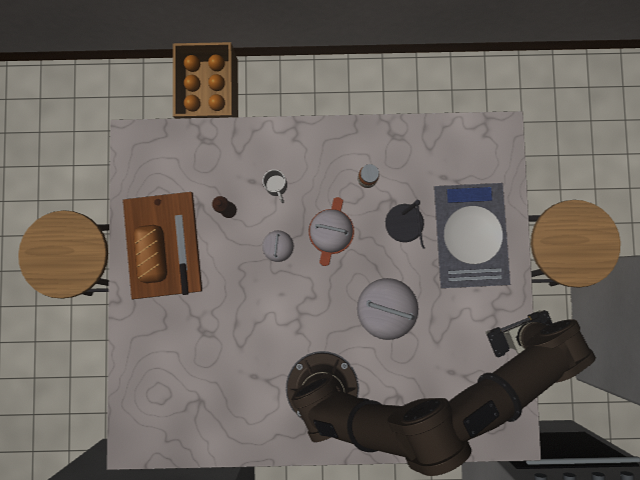

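The middle dome, on the terracotta dish with ears, is at top (331,230) / scene (300,268). The look-alikes are a large dome at top (388,308) and a small one at top (278,246), neither with a dish under it. The stand is at top (404,222) with the hook near (423,245), and the plate is at (473,235). I'll confirm this with an enlarged crop.

Run:
```python
import cv2,numpy as np
a=cv2.imread("pics/top0.png")[180:280,260:450]; b=cv2.imread("pics/scene0.png")[195:320,180:340]
a=cv2.resize(a,None,fx=4,fy=4,interpolation=cv2.INTER_CUBIC)
b=cv2.resize(b,None,fx=4.7,fy=4.7,interpolation=cv2.INTER_CUBIC)
for k in range(0,190,10):
    cv2.putText(a,str(260+k),(4*k,8),0,.3,(0,0,255)); cv2.line(a,(4*k,8),(4*k,12),(0,0,255))
for k in range(0,100,10): cv2.putText(a,str(180+k),(0,4*k+4),0,.3,(0,0,255))
for k in range(0,160,10):
    cv2.putText(b,str(180+k),(int(4.7*k),8),0,.3,(0,0,255)); cv2.line(b,(int(4.7*k),8),(int(4.7*k),12),(0,0,255))
for k in range(0,125,10): cv2.putText(b,str(195+k),(0,int(4.7*k)+4),0,.3,(0,0,255))
cv2.imwrite("pics/topc.png",a);cv2.imwrite("pics/scenec.png",b)
```

```text
(no output)
```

View pics/topc.png

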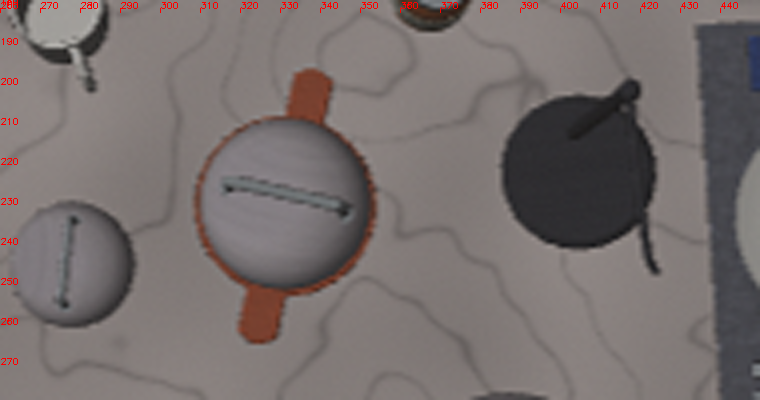

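View pics/scenec.png

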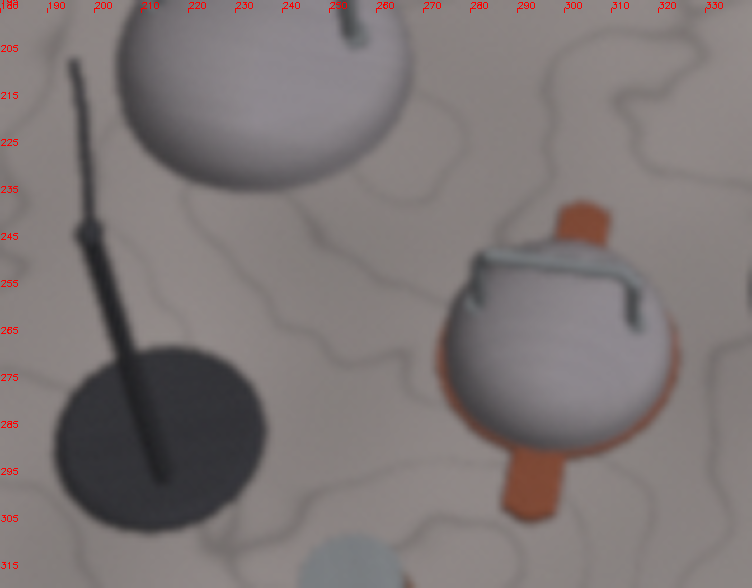

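The crops confirm it. The middle dome sits on the dish rim with its bar at top (315,226)–(346,232) and scene (282,249)–(313,253). The hook tip is at top (424,248) / scene (194,207), and the post top at top (414,202) / scene (197,243).

```bash
cat > h.py <<'E'
from cell import readout,cams,job
import cv2,numpy as np
from scipy.spatial.transform import Rotation as Ro
np.set_printoptions(precision=4,suppress=True)
def ray(n,p,i=None):
    i=i or cams.camera_info(n); R=i["R"]
    d=R.T@np.linalg.solve(i["camera_matrix"],[p[0],p[1],1]); return -R.T@i["t"],d/np.linalg.norm(d)
def plane(n,p,z,i=None):
    c,d=ray(n,p,i); return c+d*(z-c[2])/d[2]
def tri(p,q,n="top",m="scene"):
    c,d=ray(n,p);e,f=ray(m,q)
    s=np.linalg.lstsq(np.c_[d,-f],e-c,rcond=None)[0]; a=c+d*s[0];b=e+f*s[1]
    return (a+b)/2,np.linalg.norm(a-b)*1e3
E
python3 - <<'E'
from h import *
T=cv2.imread("pics/top0.png");S=cv2.imread("pics/scene0.png")
def big(m,k=1):
    cs=cv2.findContours(m,cv2.RETR_EXTERNAL,cv2.CHAIN_APPROX_NONE)[0]
    return sorted(cs,key=cv2.contourArea)[::-1][:k]
# dish ears by colour
for n,I,box in(("top",T,(190,275,300,365)),("scene",S,(230,315,265,330))):
    r0,r1,c0,c1=box; sub=I[r0:r1,c0:c1].astype(int)
    m=((sub[...,2]-sub[...,0])>40).astype(np.uint8)
    pts=np.argwhere(m)[:,::-1]+[c0,r0]
    w=np.array([plane(n,p,.03) for p in pts])
    c=(w.max(0)+w.min(0))/2
    far=w[w[:,0]>c[0]+.087];near=w[w[:,0]<c[0]-.087]
    A=far.mean(0);B=near.mean(0);
    print(n,"ears",A,B,"mid",(A+B)/2,"sep",np.linalg.norm(A-B),"yaw",np.arctan2(*(A-B)[1::-1]))
# bar
for p,q in(((315,226),(282,249)),((346,232),(313,253)),((330.5,229),(297.5,251))): print("bar",tri(p,q))
a=plane("top",(315,226),.133);b=plane("top",(346,232),.133);print("bar top-plane",a,b,(a+b)/2)
a=plane("scene",(282,249),.133);b=plane("scene",(313,253),.133);print("bar scene-plane",a,b,(a+b)/2)
# cover rim: circle? base
for n,I,box in(("top",T,(200,245,383,426)),("scene",S,(266,312,188,240))):
    r0,r1,c0,c1=box; m=(I[r0:r1,c0:c1].max(2)<75).astype(np.uint8)
    m=cv2.morphologyEx(m,cv2.MORPH_OPEN,np.ones((9,9)))
    e=cv2.fitEllipse(big(m)[0]);p=np.array(e[0])+[c0,r0];print(n,"base",p,e[1],plane(n,p,.014))
print("hooktip",tri((424,248),(194.5,207)),plane("top",(424,248),.271),plane("scene",(194.5,207),.271))
print("posttop",tri((416,201),(197.5,243)),plane("top",(416,201),.293),plane("scene",(197.5,243),.293))
# plate
for n,I,box in(("top",T,(190,280,440,505)),("scene",S,(245,310,95,175))):
    r0,r1,c0,c1=box; m=(I[r0:r1,c0:c1].min(2)>120).astype(np.uint8)
    m=cv2.morphologyEx(m,cv2.MORPH_OPEN,np.ones((7,7)))
    e=cv2.fitEllipse(big(m)[0]);p=np.array(e[0])+[c0,r0];print(n,"plate",p,plane(n,p,.015))
for nm,p,z in(("mug",(275,184),.09),("jar",(369,174),.1),("mill",(219,204),.19),("bigcover",(388,308),.1),("small",(278,246),.05)): print(nm,plane("top",p,z))
i=cams.camera_info("wrist");print(i)
s=readout.observe();R=Ro.from_rotvec(s["ee_rot"]).as_matrix();print(R)
E
```

```text
top ears [ 0.6582 -0.0679  0.03  ] [ 0.4519 -0.0188  0.03  ] mid [ 0.555  -0.0433  0.03  ] sep 0.21210169326277573 yaw -0.23346588112491154
scene ears [ 0.659 -0.068  0.03 ] [ 0.4514 -0.0178  0.03  ] mid [ 0.5552 -0.0429  0.03  ] sep 0.21361154471791566 yaw -0.23731297053898256
bar (array([ 0.562 , -0.0391,  0.1606]), np.float64(99.65516631951388))
bar (array([ 0.5496, -0.0455,  0.12  ]), np.float64(96.17503401746322))
bar (array([ 0.5528, -0.0423,  0.1289]), np.float64(2.9747532041820564))
bar top-plane [0.5637 0.0111 0.133 ] [ 0.5413 -0.0924  0.133 ] [ 0.5525 -0.0407  0.133 ]
bar scene-plane [ 0.544 -0.089  0.133] [0.5669 0.001  0.133 ] [ 0.5555 -0.044   0.133 ]
top base [404.4208 222.3224] (37.004661560058594, 38.61371994018555) [ 0.5818 -0.309   0.014 ]
scene base [213.1884 288.2229] (37.199745178222656, 43.51262664794922) [ 0.5877 -0.3088  0.014 ]
hooktip (array([ 0.4753, -0.3235,  0.2717]), np.float64(0.6938155138847613)) [ 0.4753 -0.324   0.271 ] [ 0.4747 -0.3233  0.271 ]
posttop (array([ 0.618 , -0.3026,  0.295 ]), np.float64(5.223792794561992)) [ 0.6182 -0.3003  0.293 ] [ 0.6162 -0.3057  0.293 ]
top plate [473.2312 234.4408] [ 0.5329 -0.5539  0.015 ]
scene plate [134.2402 278.647 ] [ 0.5306 -0.5534  0.015 ]
mug [0.7169 0.147  0.09  ]
jar [ 0.743  -0.1783  0.1   ]
mill [0.6366 0.3212 0.19  ]
bigcover [ 0.2835 -0.2295  0.1   ]
small [0.5041 0.1432 0.05  ]
{'camera_matrix': array([[424.4181,   0.    , 313.056 ],
       [  0.    , 424.4181, 238.6793],
       [  0.    ,   0.    ,   1.    ]]), 'R': array([[ 0.345 , -0.9386, -0.0013],
       [-0.8986, -0.3307,  0.2883],
       [-0.271 , -0.0982, -0.9575]]), 't': array([-0.6245, -0.0358,  0.3901])}
[[ 0.9388  0.3445 -0.0006]
 [ 0.3445 -0.9388  0.0012]
 [-0.0002 -0.0014 -1.    ]]
```

```bash
cat >> h.py <<'E'
def Rt(psi): # tool down, closing line at world angle psi
    c,s=np.cos(psi),np.sin(psi); return np.array([[-s,c,0],[c,s,0],[0,0,-1.]])
def pose():
    s=readout.observe(); return s,np.array(s["position"]),Ro.from_rotvec(s["ee_rot"]).as_matrix()
def go(*targets): # each (xyz of TCP, psi): turn, shift cm in present tool axes
    s,p,R=pose(); y=np.arctan2(R[1,1],R[0,1])
    print("t",s["clock"],"p",p,"psi",y,"tilt",R[2,:2],"F",s["force"],"w",s["width"],"g",s["gripper_force"],"q",s["joints"])
    for t,psi in targets:
        print("turn",Ro.from_matrix(R.T@Rt(psi)).as_rotvec().round(3),"shift",(R.T@(np.array(t)-p)*100).round(2))
E
python3 - <<'E'
from h import *
print("foot",tri((403,214),(214.5,297)),plane("top",(403,214),.014),plane("scene",(214.5,297),.014))
i=cams.camera_info("wrist");s,p,R=pose();print("cam in tool",R.T@(-i["R"].T@i["t"]-p), R.T@i["R"][2])
c=np.array([.555,-.043]);yb=np.array([.228,.974]);g=c+.027*yb
go(([.215,-.587,.40],-1.219),([*g,.40],-.23),([*g,.20],-.23))
E
```

```text
foot (array([ 0.6132, -0.3062,  0.004 ]), np.float64(0.6290071729825101)) [ 0.612  -0.3049  0.014 ] [ 0.619  -0.3042  0.014 ]
cam in tool [ 0.0784  0.0002 -0.157 ] [-0.2881  0.0002  0.9576]
t 0.1 p [ 0.2151 -0.5863  0.226 ] psi -1.219097278763012 tilt [-0.0002 -0.0014] F [-0.8175 -0.4274 -0.075 ] w 0.9984927134631959 g 0.0 q [ 1.1164  0.4351  0.025   1.574  -0.0116  1.134  -0.0751]
turn [-0.001  0.    -0.   ] shift [ -0.04   0.03 -17.4 ]
turn [-0.001 -0.001 -0.989] shift [ 52.1  -41.58 -17.35]
turn [-0.001 -0.001 -0.989] shift [ 52.11 -41.55   2.65]
```

Request:
{"method": "drive_tool", "body": {"commands": [[[0,0,0],[0,0,-8],1],[[0,0,0],[0,0,-16],1],[[0,0,0],[0,0,-17.4],1],[[0,0,0],[0,0,-17.4],1],[[0,0,-0.99],[52.1,-41.6,-17.4],1],[[0,0,-0.99],[52.1,-41.6,-17.4],1],[[0,0,-0.99],[52.1,-41.6,-17.4],1],[[0,0,-0.99],[52.1,-41.6,-17.4],1],[[0,0,-0.99],[52.1,-41.6,-17.4],1],[[0,0,-0.99],[52.1,-41.6,-17.4],1],[[0,0,-0.99],[52.1,-41.6,-17.4],1],[[0,0,-0.99],[52.1,-41.6,-17.4],1],[[0,0,-0.99],[52.1,-41.6,-17.4],1],[[0,0,-0.99],[52.1,-41.6,-17.4],1],[[0,0,-0.99],[52.1,-41.6,-17.4],1],[[0,0,-0.99],[52.1,-41.6,-17.4],1],[[0,0,-0.99],[52.1,-41.6,-17.4],1],[[0,0,-0.99],[52.1,-41.6,-17.4],1],[[0,0,-0.99],[52.1,-41.6,-17.4],1],[[0,0,-0.99],[52.1,-41.6,-17.4],1]]}}

```text
clock: 1.77
position: [0.5616, -0.0151, 0.4005]
ee_rot: [2.461, 1.952, -0.001]
force: [0.8, -1.1, -0.9]
width: 1.0
gripper_force: 0.0
```

Run:
```python
from h import *
i=cams.camera_info("wrist");I=cams.get_image("wrist");cv2.imwrite("pics/w1.png",I)
import pickle;pickle.dump(i,open("w1.pkl","wb"))
for X in([.555,-.043,.133],[.564,-.004,.133],[.546,-.082,.133]):
    c=i["R"]@np.array(X)+i["t"];q=i["camera_matrix"]@c;print(q[:2]/q[2])
go(([.5612,-.0167,.114],-.23))
```

```text
[312.5223 219.0593]
[312.4163 180.3194]
[312.6228 255.8052]
t 1.8167 p [ 0.5639 -0.0058  0.3998] psi -0.21997755645298803 tilt [ 0.0054 -0.0011] F [-0.7088  5.9016 -0.0355] w 0.9976190054499676 g 0.0 q [ 0.295   0.2935 -0.5157  1.3923  0.1382  1.4917 -0.433 ]
turn [-0.001 -0.005  0.01 ] shift [-1.28  0.01 28.58]
```

View pics/w1.png

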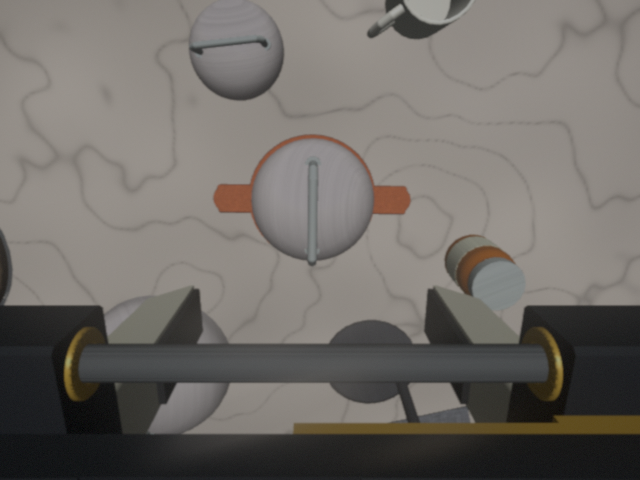

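The wrist view shows the middle dome on the dish, with its bar upright at column 313, rows 160–263. That matches the predicted column. I'll settle and go lower.

Request:
{"method": "drive_tool", "body": {"commands": [[[0,0,0],[0,0,4],1],[[0,0,0],[0,0,8],1],[[0,0,0],[0,0,12],1],[[0,0,0],[0,0,16],1],[[0,0,0],[0,0,18],1],[[0,0,0],[0,0,18],1],[[0,0,0],[0,0,18],1],[[0,0,0],[0,0,18],1]]}}

```text
clock: 2.48
position: [0.5621, -0.0166, 0.2224]
ee_rot: [2.46, 1.952, 0.003]
force: [-0.0, 0.2, -0.8]
width: 1.001
gripper_force: 0.0
```

Run:
```python
from h import *
i=cams.camera_info("wrist");I=cams.get_image("wrist");cv2.imwrite("pics/w2.png",I)
for X in([.555,-.043,.133],[.566,.006,.133],[.544,-.092,.133]):
    q=i["camera_matrix"]@(i["R"]@np.array(X)+i["t"]);print(q[:2]/q[2])
import pickle;pickle.dump(i,open("w2.pkl","wb"))
go(([.5612,-.0167,.114],-.23))
```

```text
[310.4601 286.4678]
[309.6558 208.158 ]
[311.1817 356.7205]
t 2.5333 p [ 0.5624 -0.0165  0.2228] psi -0.22911069327166866 tilt [0.0009 0.0031] F [0.0868 0.481  0.0516] w 0.9957654243382817 g 0.0 q [ 0.3022  0.3851 -0.498   1.7043  0.2031  1.1003 -0.4861]
turn [ 0.003 -0.001  0.001] shift [-0.05 -0.15 10.88]
```

View pics/w2.png

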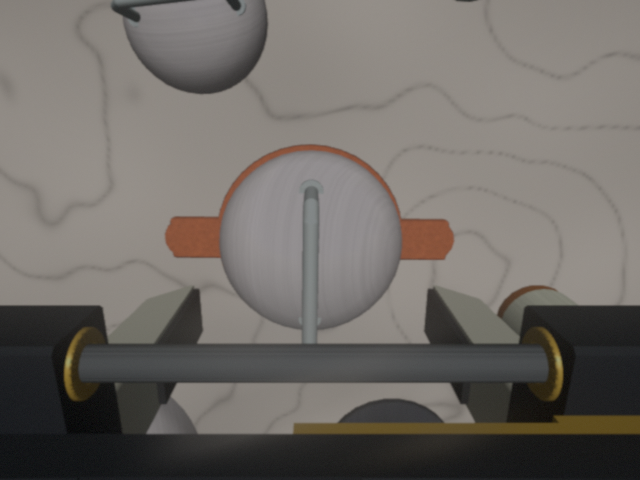

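The bar is at columns 310–311 and its +y end near row 200, within 2 mm of the prediction. I'll descend and grip.

Request:
{"method": "drive_tool", "body": {"commands": [[[0.003,0,0],[0,-0.1,4],1],[[0.003,0,0],[0,-0.1,8],1],[[0.003,0,0],[0,-0.1,10.5],1],[[0.003,0,0],[0,-0.1,10.9],1],[[0.003,0,0],[0,-0.1,10.9],1],[[0.003,0,0],[0,-0.1,10.9],0.4],[[0.003,0,0],[0,-0.1,10.9],0],[[0.003,0,0],[0,-0.1,10.9],-0.4],[[0.003,0,0],[0,-0.1,10.9],-0.8],[[0.003,0,0],[0,-0.1,10.9],-1],[[0.003,0,0],[0,-0.1,10.9],-1],[[0.003,0,0],[0,-0.1,10.9],-1],[[0.003,0,0],[0,-0.1,10.9],-1],[[0.003,0,0],[0,-0.1,10.9],-1],[[0.003,0,0],[0,-0.1,10.9],-1],[[0.003,0,0],[0,-0.1,10.9],-1]], "newtons": 55}}

```text
clock: 3.87
position: [0.5601, -0.0166, 0.1117]
ee_rot: [-2.459, -1.952, 0.003]
force: [-0.1, 0.9, 0.2]
width: 0.252
gripper_force: 0.0
```

Run:
```python
from h import *
go(([.5612,-.0167,.285],-.23))
```

```text
t 3.8667 p [ 0.5601 -0.0166  0.1117] psi -0.2290270951711215 tilt [-0.0001 -0.0031] F [-0.0877  0.9422  0.2277] w 0.25244611577602605 g 0.0 q [ 0.2688  0.5021 -0.4628  1.8335  0.2825  0.8743 -0.5573]
turn [-0.003  0.     0.001] shift [  0.01   0.06 -17.33]
```

Request:
{"method": "drive_tool", "body": {"commands": [[[0,0,0],[0,0,-0.2],-1],[[0,0,0],[0,0,-0.2],-1],[[0,0,0],[0,0,-0.2],-1],[[0,0,0],[0,0,-0.2],-1],[[0,0,0],[0,0,-0.2],-1],[[0,0,0],[0,0,-0.2],-1],[[0,0,0],[0,0,-0.2],-1],[[0,0,0],[0,0,-0.2],-1]]}}

```text
clock: 4.53
position: [0.5603, -0.0165, 0.114]
ee_rot: [-2.459, -1.952, 0.002]
force: [0.3, -0.1, 4.6]
width: 0.093
gripper_force: 55.0
```

Request:
{"method": "drive_tool", "body": {"commands": [[[0,0,0],[0,0,-0.3],-1],[[0,0,0],[0,0,-0.8],-1],[[0,0,0],[0,0,-1.6],-1],[[0,0,0],[0,0,-2.6],-1],[[0,0,0],[0,0,-3.8],-1],[[0,0,0],[0,0,-5.1],-1],[[0,0,0],[0,0,-6.5],-1],[[0,0,0],[0,0,-8],-1],[[0,0,0],[0,0,-9.5],-1],[[0,0,0],[0,0,-11],-1],[[0,0,0],[0,0,-12.5],-1],[[0,0,0],[0,0,-14],-1],[[0,0,0],[0,0,-15.5],-1],[[0,0,0],[0,0,-16.5],-1],[[0,0,0],[0,0,-17],-1],[[0,0,0],[0,0,-17],-1],[[0,0,0],[0,0,-17],-1]]}}

```text
clock: 5.95
position: [0.5604, -0.0167, 0.2835]
ee_rot: [-2.459, -1.952, 0.003]
force: [0.1, 0.4, -2.0]
width: 0.091
gripper_force: 55.0
```

Run:
```python
from h import *
A=cams.get_image("scene");B=cams.get_image("top")
cv2.imwrite("pics/s3.png",A);cv2.imwrite("pics/t3.png",B)
a=cv2.resize(A[120:345,180:400],None,fx=2,fy=2);b=cv2.resize(B[150:375,260:440],None,fx=2,fy=2)
cv2.imwrite("pics/c3.png",np.hstack([a,b]))
x=np.array([.9915,.130]);y=np.array([-.130,.9915]);seat=np.array([.494,-.321])
g=lambda d:seat+d*x+.027*y
go(([*g(-.12),.275],.13),([*g(-.12),.265],.13),([*g(0),.265],.13))
```

```text
t 6.05 p [ 0.5601 -0.0168  0.2828] psi -0.22908223992016927 tilt [-0.0004 -0.0044] F [-0.1405  0.9317 -1.9559] w 0.08957281762621316 g 54.98349666595459 q [ 0.3118  0.3401 -0.5067  1.6134  0.1708  1.237  -0.4565]
turn [-0.004 -0.    -0.359] shift [-32.82 -11.71   0.85]
turn [-0.004 -0.    -0.359] shift [-32.82 -11.71   1.85]
turn [-0.004 -0.    -0.359] shift [-28.6   -0.47   1.8 ]
```

View pics/c3.png

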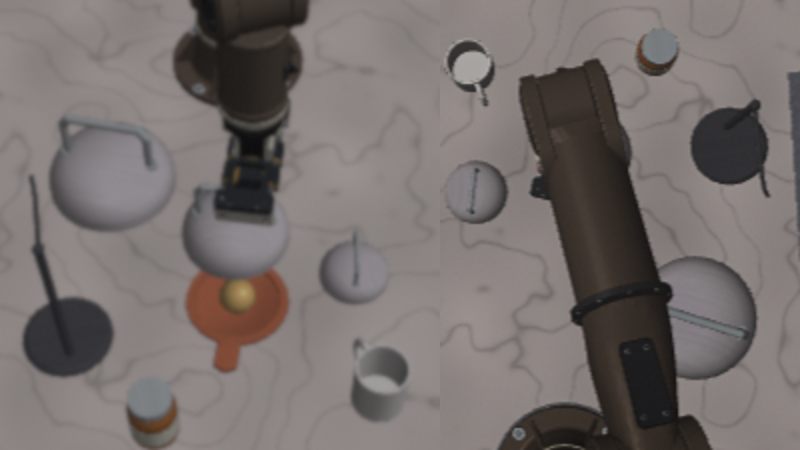

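The cover is lifted level, off the dish; the cheese shows in the middle of the dish at crop (240,295). The stand, mug and jar are undisturbed. Next I'll go round to the front of the hook.

Request:
{"method": "drive_tool", "body": {"commands": [[[0,0,0],[-0.6,-0.7,0.3],-1],[[0,0,-0.02],[-1.8,-2.1,0.8],-1],[[0,0,-0.04],[-3.6,-4.2,0.8],-1],[[0,0,-0.08],[-5.6,-6.5,0.8],-1],[[0,0,-0.11],[-7.6,-8.9,0.8],-1],[[0,0,-0.14],[-9.6,-11.2,0.8],-1],[[0,0,-0.17],[-11.7,-12.8,0.8],-1],[[0,0,-0.2],[-14,-13.4,0.8],-1],[[0,0,-0.23],[-16.5,-13.2,0.8],-1],[[0,0,-0.26],[-19,-13,0.8],-1],[[0,0,-0.29],[-21.5,-12.8,0.8],-1],[[0,0,-0.32],[-24,-12.5,0.8],-1],[[0,0,-0.34],[-26.5,-12.3,0.8],-1],[[0,0,-0.36],[-29,-12,0.8],-1],[[0,0,-0.36],[-31,-11.8,0.8],-1],[[0,0,-0.36],[-32.3,-11.7,0.8],-1],[[0,0,-0.36],[-32.8,-11.7,0.8],-1],[[0,0,-0.36],[-32.8,-11.7,0.8],-1],[[0,0,-0.36],[-32.8,-11.7,0.8],-1]]}}

```text
clock: 7.63
position: [0.3722, -0.3083, 0.2758]
ee_rot: [-2.068, -2.36, 0.001]
force: [0.6, 1.0, -2.8]
width: 0.091
gripper_force: 55.0
```

Run:
```python
from h import *
i=cams.camera_info("wrist");I=cams.get_image("wrist");A=cams.get_image("scene")
cv2.imwrite("pics/w4.png",I);cv2.imwrite("pics/s4.png",A)
a=cv2.resize(A[150:300,140:300],None,fx=3,fy=3,interpolation=cv2.INTER_CUBIC)
cv2.imwrite("pics/c4.png",np.hstack([a,cv2.resize(I,None,fx=.5,fy=.9375)]))
x=np.array([.9915,.130]);y=np.array([-.130,.9915]);seat=np.array([.494,-.321])
g=lambda d:seat+d*x+.027*y
go(([*g(-.12),.265],.13),([*g(0),.265],.13))
```

```text
t 7.7333 p [ 0.3726 -0.3081  0.2761] psi 0.13282311866087781 tilt [ 0.0015 -0.0027] F [ 0.0403 -0.0134 -1.9175] w 0.08952618281238196 g 54.98407602310181 q [ 0.8639  0.189  -0.3336  1.8074  0.0677  1.1593  0.6413]
turn [-0.003 -0.001  0.003] shift [-0.16 -0.12  1.11]
turn [-0.003 -0.001  0.003] shift [-0.19 11.88  1.08]
```

View pics/c4.png

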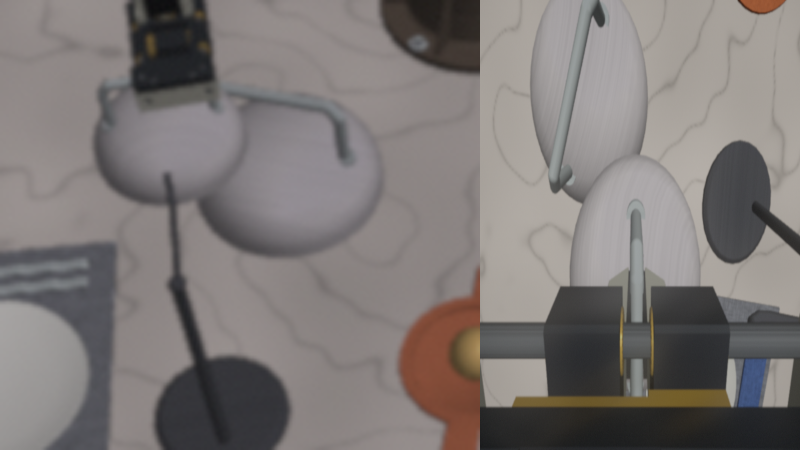

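The cover is hung out in front of the hook: the tip at crop column 168 is in line with the dome centre at about 170, and the bar's free end is at scene (174,178). I'll check that corner against its expected place.

Run:
```python
from h import *
x=np.array([.9915,.130]);y=np.array([-.130,.9915])
t=np.array([.3726,-.3081]); i=cams.camera_info("scene");w=cams.camera_info("wrist")
for d in(-.077,-.070,-.069+.0,.023):
  for z in(.290,.295,.300):
    X=np.array([*(t+d*y),z]);q=i["camera_matrix"]@(i["R"]@X+i["t"]);r=w["camera_matrix"]@(w["R"]@X+w["t"]);print(d,z,q[:2]/q[2],r[:2]/r[2])
```

```text
-0.077 0.29 [173.0449 179.5653] [311.3763 489.1484]
-0.077 0.295 [172.6616 178.3737] [311.3007 499.3799]
-0.077 0.3 [172.2762 177.1753] [311.2208 510.1813]
-0.07 0.29 [175.5166 179.1646] [311.4062 476.0984]
-0.07 0.295 [175.1404 177.9726] [311.3305 486.0898]
-0.07 0.3 [174.7621 176.774 ] [311.2505 496.6443]
-0.069 0.29 [175.8694 179.1074] [311.4105 474.2103]
-0.069 0.295 [175.4942 177.9154] [311.3348 484.1662]
-0.069 0.3 [175.117  176.7167] [311.2548 494.6843]
0.023 0.29 [208.0499 173.8902] [311.8773 270.1799]
0.023 0.295 [207.7664 172.694 ] [311.8032 275.3105]
0.023 0.3 [207.4813 171.4912] [311.7241 280.7841]
```

Request:
{"method": "drive_tool", "body": {"commands": [[[0,0,0],[-0.1,0,0.6],-1],[[-0.003,0,0],[-0.2,0,1.1],-1],[[-0.003,0,0],[-0.2,0.5,1.1],-1],[[-0.003,0,0],[-0.2,1.5,1.1],-1],[[-0.003,0,0],[-0.2,3,1.1],-1],[[-0.003,0,0],[-0.2,4.5,1.1],-1],[[-0.003,0,0],[-0.2,6,1.1],-1],[[-0.003,0,0],[-0.2,7.5,1.1],-1],[[-0.003,0,0],[-0.2,9,1.1],-1],[[-0.003,0,0],[-0.2,10.3,1.1],-1],[[-0.003,0,0],[-0.2,11.2,1.1],-1],[[-0.003,0,0],[-0.2,11.7,1.1],-1],[[-0.003,0,0],[-0.2,11.9,1.1],-1],[[-0.003,0,0],[-0.2,11.9,1.1],-1],[[-0.003,0,0],[-0.2,11.9,1.1],-1]]}}

```text
clock: 8.98
position: [0.4898, -0.2962, 0.2647]
ee_rot: [-2.071, -2.361, -0.001]
force: [0.0, 0.5, -1.8]
width: 0.087
gripper_force: 55.0
```

Run:
```python
from h import *
I=cams.get_image("wrist");A=cams.get_image("scene");B=cams.get_image("top")
a=cv2.resize(A[150:300,140:300],None,fx=3,fy=3,interpolation=cv2.INTER_CUBIC)
cv2.imwrite("pics/c5.png",np.hstack([a,cv2.resize(I,None,fx=.5,fy=.9375)]))
x=np.array([.9915,.130]);y=np.array([-.130,.9915]);seat=np.array([.494,-.321])
g=lambda d:seat+d*x+.027*y
go(([*g(0),.2395],.13))
```

```text
t 9.1333 p [ 0.4898 -0.2964  0.2649] psi 0.1301020725953382 tilt [ 0.0007 -0.    ] F [ 0.4428 -0.091  -1.9035] w 0.08833976967670899 g 54.986059069633484 q [ 0.7105  0.3484 -0.3512  1.6256  0.1262  1.1904  0.4618]
turn [-0.    -0.001  0.   ] shift [0.2  0.1  2.54]
```

View pics/c5.png

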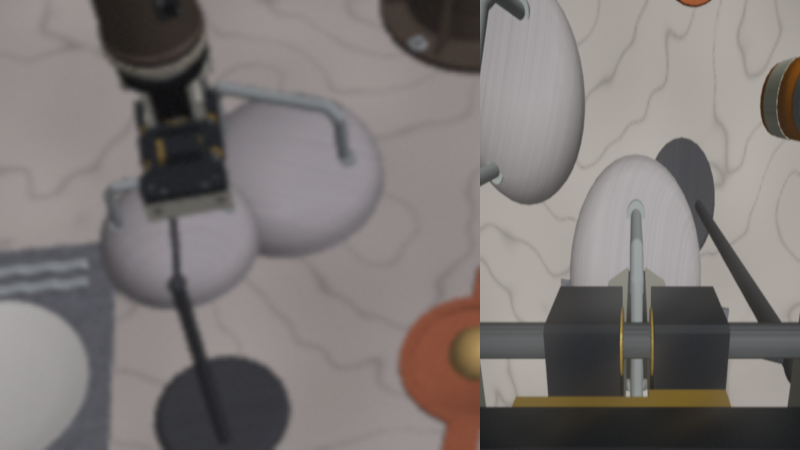

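No contact force. The hook arm passes over the dome, under the bar, at crop column 172, with the dome centred at about 180. I'll lower it onto the seat.

Request:
{"method": "drive_tool", "body": {"commands": [[[0,0,0],[0.2,0.1,0.4],-1],[[0,0,0],[0.2,0.1,0.9],-1],[[0,0,0],[0.2,0.1,1.4],-1],[[0,0,0],[0.2,0.1,1.8],-1],[[0,0,0],[0.2,0.1,2.1],-1],[[0,0,0],[0.2,0.1,2.3],-1],[[0,0,0],[0.2,0.1,2.3],-1],[[0,0,0],[0.2,0.1,2.3],-1]]}}

```text
clock: 9.8
position: [0.4911, -0.2939, 0.2417]
ee_rot: [-2.071, -2.361, -0.001]
force: [-0.2, 0.1, -2.2]
width: 0.09
gripper_force: 55.0
```

Request:
{"method": "drive_tool", "body": {"commands": [[[0,0,0],[0,0,0.1],-1],[[0,0,0],[0,0,0.2],-1],[[0,0,0],[0,0,0.3],-1],[[0,0,0],[0,0,0.3],-1],[[0,0,0],[0,0,0.3],-1]]}}

```text
clock: 10.22
position: [0.4915, -0.2939, 0.2392]
ee_rot: [2.071, 2.362, 0.002]
force: [-0.8, 1.2, 2.0]
width: 0.091
gripper_force: 55.0
```

Seated: the force rose by about 4 N at the predicted height. Opening now.

Request:
{"method": "drive_tool", "body": {"commands": [[[0,0,0],[0,0,-0.1],-0.7],[[0,0,0],[0,0,-0.1],-0.6],[[0,0,0],[0,0,-0.1],-0.5],[[0,0,0],[0,0,-0.1],-0.4],[[0,0,0],[0,0,-0.1],-0.3],[[0,0,0],[0,0,-0.1],-0.2],[[0,0,0],[0,0,-0.1],-0.1],[[0,0,0],[0,0,-0.1],0],[[0,0,0],[0,0,-0.1],0],[[0,0,0],[0,0,-0.1],0]]}}

```text
clock: 11.05
position: [0.4911, -0.2938, 0.2397]
ee_rot: [-2.071, -2.361, -0.001]
force: [0.5, -0.3, 0.2]
width: 0.5
gripper_force: 0.0
```

Run:
```python
from h import *
A=cams.get_image("scene");B=cams.get_image("top")
cv2.imwrite("pics/s6.png",A)
d=cv2.absdiff(A[150:300,140:300],cv2.imread("pics/s4.png")[150:300,140:300]).mean();print(d)
# corner of bar's free end expected when hanging
x=np.array([.9915,.130]);y=np.array([-.130,.9915]);seat=np.array([.494,-.321])
i=cams.camera_info("scene")
for e in(-.05,.05):
    q=i["camera_matrix"]@(i["R"]@np.array([*(seat+e*y),.2585])+i["t"]);print(q[:2]/q[2])
c=np.array([.555,-.043]);u=np.array([.9725,-.233]);e=c-.094*u
go(([.49,-.294,.36],.13))
```

```text
9.155708333333333
[177.7655 218.2202]
[213.7834 212.0042]
t 11.15 p [ 0.4911 -0.2939  0.2397] psi 0.13084284034939014 tilt [0.001  0.0002] F [-0.4221  0.0307 -0.104 ] w 0.498781467032188 g 0.0 q [ 0.705   0.3672 -0.3511  1.6631  0.1355  1.1358  0.4491]
turn [ 0.    -0.001  0.001] shift [  0.01  -0.11 -12.03]
```

Request:
{"method": "drive_tool", "body": {"commands": [[[0,0,0],[0,0,-1],0],[[0,0,0],[0,0,-2.5],0.2],[[0,0,0],[0,0,-5],1],[[0,0,0],[0,0,-8],1],[[0,0,0],[0,0,-11],1],[[0,0,0],[0,0,-14],1],[[0,0,0],[0,0,-16],1],[[0,0,0],[0,0,-16],1],[[0,0,0],[0,0,-16],1]]}}

```text
clock: 11.9
position: [0.4916, -0.294, 0.4015]
ee_rot: [2.07, 2.36, 0.002]
force: [-0.0, -0.2, -0.9]
width: 0.988
gripper_force: 0.0
```

Run:
```python
from h import *
A=cams.get_image("scene");cv2.imwrite("pics/s7.png",A)
print("moved since release",cv2.absdiff(A[210:240,150:230],cv2.imread("pics/s6.png")[210:240,150:230]).mean())
cv2.imwrite("pics/c7.png",np.hstack([cv2.resize(A[180:310,150:350],None,fx=4,fy=4,interpolation=cv2.INTER_CUBIC)]))
m=((A[230:320,260:335,2].astype(int)-A[230:320,260:335,0])>40)
go(([.4636,-.0211,.40],1.336),([.4636,-.0211,.10],1.336))
```

```text
moved since release 15.920972222222222
t 11.95 p [ 0.4911 -0.2939  0.4001] psi 0.1309963209567504 tilt [0.0006 0.0007] F [-0.0028 -0.3563  0.4679] w 0.9992713483095254 g 0.0 q [ 0.7009  0.2875 -0.35    1.3815  0.0968  1.4892  0.4873]
turn [ 0.001 -0.    -1.205] shift [27.41  0.84  0.03]
turn [ 0.001 -0.    -1.205] shift [27.39  0.82 30.03]
```

View pics/c7.png

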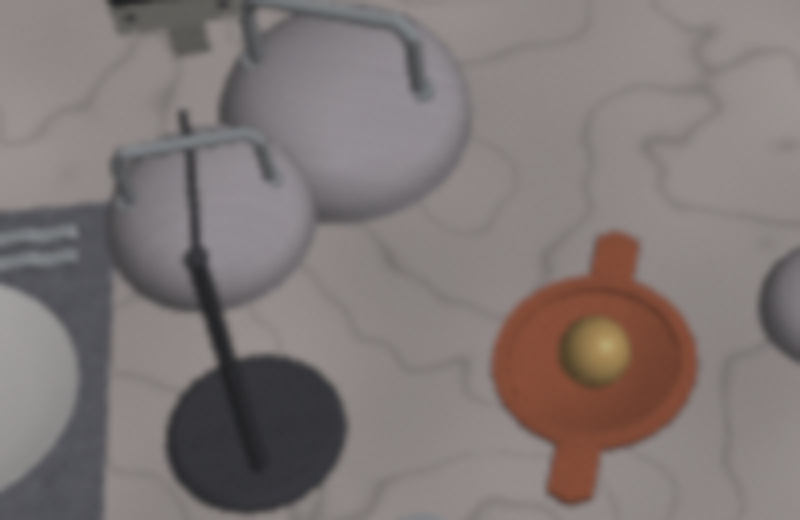

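The cover hangs level on the hook (bar at crop (118,155)–(265,135), hook crossing at column 188). The dish is open, with the cheese at crop (597,350). I'll re-measure the ears from masks and move over.

Request:
{"method": "drive_tool", "body": {"commands": [[[0,0,-0.1],[3,0.1,0],1],[[0,0,-0.22],[6,0.2,0],1],[[0,0,-0.34],[9,0.3,0],1],[[0,0,-0.46],[12,0.4,0],1],[[0,0,-0.58],[15,0.5,0],1],[[0,0,-0.7],[18,0.6,0],1],[[0,0,-0.82],[21,0.7,0],1],[[0,0,-0.94],[24,0.7,0],1],[[0,0,-1.06],[26,0.8,2],1],[[0,0,-1.16],[27.4,0.8,5],1],[[0,0,-1.2],[27.4,0.8,9],1],[[0,0,-1.205],[27.4,0.8,13],1],[[0,0,-1.205],[27.4,0.8,17],1],[[0,0,-1.205],[27.4,0.8,21],1],[[0,0,-1.205],[27.4,0.8,24],1],[[0,0,-1.205],[27.4,0.8,26],1],[[0,0,-1.205],[27.4,0.8,26],1],[[0,0,-1.205],[27.4,0.8,26],1],[[0,0,-1.205],[27.4,0.8,26],1]]}}

```text
clock: 13.53
position: [0.4637, -0.0208, 0.1409]
ee_rot: [0.368, 3.119, 0.002]
force: [-0.6, 0.0, 0.5]
width: 0.998
gripper_force: 0.0
```

Run:
```python
from h import *
I=cv2.imread("pics/s7.png")
r0,r1,c0,c1=230,315,265,330; sub=I[r0:r1,c0:c1].astype(int)
m=((sub[...,2]-sub[...,0])>40); pts=np.argwhere(m)[:,::-1]+[c0,r0]
w=np.array([plane("scene",p,.03) for p in pts]);c=np.array([.555,-.043])
d=np.linalg.norm(w[:,:2]-c,axis=1);A=w[(d>.092)&(w[:,0]>.6)].mean(0);B=w[(d>.092)&(w[:,0]<.5)].mean(0)
print("scene",A,B,(A+B)/2,np.arctan2(*(A-B)[1::-1]))
# wrist: near ear pixels
i=cams.camera_info("wrist");I=cams.get_image("wrist");cv2.imwrite("pics/w8.png",I)
J=I.astype(int);m=((J[...,2]-J[...,0])>40)&(J[...,1]<J[...,2]*.62)
pts=np.argwhere(m)[:,::-1];print(len(pts),pts.min(0),pts.max(0))
w=np.array([plane("wrist",p,.03,i) for p in pts[::7]])
d=np.linalg.norm(w[:,:2]-c,axis=1)
E=w[d>.092]; print("wrist ears",len(E)); 
for k in(E[E[:,0]<c[0]],E[E[:,0]>c[0]]):
    if len(k): print(k.mean(0),len(k))
# rim circle fit from wrist pixels outside
h=w[(d>.075)&(d<.09)];print("rim n",len(h),h.mean(0) if len(h) else 0)
go(([.4636,-.0211,.008],1.336))
```

```text
scene [ 0.6595 -0.069   0.03  ] [ 0.4515 -0.018   0.03  ] [ 0.5555 -0.0435  0.03  ] -0.24038032099433052
23340 [202 185] [420 434]
wrist ears 344
[ 0.4501 -0.0183  0.03  ] 344
rim n 478 [ 0.4982 -0.0322  0.03  ]
t 13.5833 p [ 0.4641 -0.0209  0.1413] psi 1.3358808207813158 tilt [-0.0017  0.0014] F [-0.1351  0.2195  0.9759] w 1.0001825116250087 g 0.0 q [ 0.4412  0.3498 -0.6355  2.0203  0.2728  0.8524  0.9895]
turn [ 0.001  0.002 -0.   ] shift [ 0.07 -0.05 13.33]
```

Request:
{"method": "drive_tool", "body": {"commands": [[[0.001,0.002,0],[0.1,-0.05,3],0.5],[[0.001,0.002,0],[0.2,-0.05,6],0.3],[[0.001,0.002,0],[0.2,-0.05,9],0.2],[[0.001,0.002,0],[0.2,-0.05,11.5],0.1],[[0.001,0.002,0],[0.2,-0.05,12.8],0],[[0.001,0.002,0],[0.2,-0.05,13.2],0],[[0.001,0.002,0],[0.2,-0.05,13.2],0],[[0.001,0.002,0],[0.2,-0.05,13.2],0],[[0.001,0.002,0],[0.2,-0.05,13.2],0]]}}

```text
clock: 14.33
position: [0.4625, -0.0209, 0.0095]
ee_rot: [0.369, 3.119, 0.001]
force: [0.9, -1.1, 0.4]
width: 0.503
gripper_force: 0.0
```

Run:
```python
from h import *
go(([.4630,-.0211,.009],1.336))
```

```text
t 14.3333 p [ 0.4625 -0.0209  0.0095] psi 1.3356197181301257 tilt [-0.0005  0.0005] F [ 0.8713 -1.1187  0.4461] w 0.5025553931596763 g 0.0 q [ 0.3045  0.5506 -0.492   2.1437  0.4875  0.5552  0.7886]
turn [ 0.  0. -0.] shift [-0.05 -0.    0.05]
```

Request:
{"method": "drive_tool", "body": {"commands": [[[0,0,0],[0,0,0.1],-0.05],[[0,0,0],[0,0,0.1],-0.1],[[0,0,0],[0,0,0.1],-0.14],[[0,0,0],[0,0,0.1],-0.18],[[0,0,0],[0,0,0.1],-0.21],[[0,0,0],[0,0,0.1],-0.24],[[0,0,0],[0,0,0.1],-0.27],[[0,0,0],[0,0,0.1],-0.3],[[0,0,0],[0,0,0.1],-0.4],[[0,0,0],[0,0,0.1],-0.6],[[0,0,0],[0,0,0.1],-1],[[0,0,0],[0,0,0.1],-1]], "newtons": 20}}

```text
clock: 15.33
position: [0.4612, -0.021, 0.0071]
ee_rot: [-0.368, -3.118, -0.0]
force: [-1.5, -1.2, 5.1]
width: 0.39
gripper_force: 20.0
```

Request:
{"method": "drive_tool", "body": {"commands": [[[0,0,0],[0,0,0],-1],[[0,0,0],[0,0,0],-1],[[0,0,0],[0,0,0],-1],[[0,0,0],[0,0,0],-1],[[0,0,0],[0,0,0],-1]], "newtons": 60}}

```text
clock: 15.75
position: [0.4612, -0.021, 0.007]
ee_rot: [-0.368, -3.118, -0.0]
force: [-0.8, -0.5, 5.8]
width: 0.384
gripper_force: 60.0
```

Request:
{"method": "drive_tool", "body": {"commands": [[[0,0,0],[0,0,-0.1],-1],[[0,0,0],[0,0,-0.2],-1],[[0,0,0],[0,0,-0.35],-1],[[0,0,0],[0,0,-0.5],-1],[[0,0,0],[0,0,-0.65],-1],[[0,0,0],[0,0,-0.8],-1],[[0,0,0],[0,0,-0.95],-1],[[0,0,0],[0,0,-1.05],-1],[[0,0,0],[0,0,-1.1],-1],[[0,0,0],[0,0,-1.1],-1],[[0,0,0],[0,0,-1.1],-1],[[0,0,0],[0,0,-1.1],-1]]}}

```text
clock: 16.75
position: [0.4612, -0.0209, 0.018]
ee_rot: [-0.368, -3.118, -0.0]
force: [0.1, -0.5, -6.2]
width: 0.388
gripper_force: 60.0
```

```bash
cat >> h.py <<'E'
def red(n,I,box):
    r0,r1,c0,c1=box;J=I[r0:r1,c0:c1].astype(int)
    m=((J[...,2]-J[...,0])>40)&(J[...,1]<J[...,2]*.62)
    return np.argwhere(m)[:,::-1]+[c0,r0]
def yel(I,box):
    r0,r1,c0,c1=box;J=I[r0:r1,c0:c1].astype(int)
    m=((J[...,2]-J[...,0])>40)&(J[...,1]>J[...,2]*.66)
    return np.argwhere(m)[:,::-1]+[c0,r0]
def proj(n,X):
    i=cams.camera_info(n);q=i["camera_matrix"]@(i["R"]@np.array(X)+i["t"]);return q[:2]/q[2]
E
python3 - <<'E'
from h import *
s,p,R=pose();print(p,s["force"],s["ft_torque"],s["width"])
A=cams.get_image("scene");cv2.imwrite("pics/s9.png",A);O=cv2.imread("pics/s7.png")
W=cams.get_image("wrist");cv2.imwrite("pics/w9.png",W)
box=(225,330,260,340)
for I in(O,A):
    r=red("scene",I,box);y=yel(I,box);k=r[r[:,1]>=r[:,1].max()-6];print("red max row",r[:,1].max(),"tip mean",k.mean(0),"leftright",r[:,0].min(),r[:,0].max(),"cheese",y.mean(0),len(y))
u=np.array([.9725,-.233])
for h in(0,.005,.010,.015): print(h,proj("scene",[*(np.array([.555,-.043])+.118*u),.03+h]))
E
```

```text
[ 0.4612 -0.0209  0.018 ] [ 0.1374 -0.5441 -6.1871] [0.1958 0.443  0.0352] 0.3880041050452226
red max row 329 tip mean [264. 329.] leftright 264 322 cheese [296.7686 269.8678] 363
red max row 329 tip mean [264. 329.] leftright 264 323 cheese [296.3523 270.517 ] 352
0 [292.3287 302.7308]
0.005 [292.2783 301.9141]
0.01 [292.2276 301.093 ]
0.015 [292.1766 300.2676]
```

```bash
cat > chk.py <<'E'
from h import *
# tilt of dish from scene view: rim/ear points seen against the dish carried by the tool
A=cams.get_image("scene");cv2.imwrite("pics/chk.png",A);s,p,R=pose()
box=(225,316,255,340)
for n,I in(("before",cv2.imread("pics/s7.png")),("lift1",cv2.imread("pics/s9.png")),("now",A)):
    r=red("scene",I,box);c=r[:,1].max();k=r[r[:,1]>=c-8];q=(k.mean(0))
    y=yel(I,box);print(n,"ear bottom row",c,"width-weighted",q,len(k),"cheese",y.mean(0),len(y))
print(p,s["force"],s["ft_torque"])
E
python3 chk.py
python3 - <<'E'
from h import *
for f in("w8","w9"):
    I=cv2.imread(f"pics/{f}.png");r=red("",I,(0,480,0,640));y=yel(I,(0,300,150,500));print(f,r.min(0),r.max(0),y.mean(0),y.min(0),y.max(0),len(y))
E
```

```text
before ear bottom row 304 width-weighted [292.7125 299.7125] 80 cheese [298.2075 267.2968] 347
lift1 ear bottom row 304 width-weighted [292.7297 299.5135] 74 cheese [297.7211 268.0801] 337
now ear bottom row 304 width-weighted [292.6806 299.4306] 72 cheese [297.6766 268.0861] 337
[ 0.4612 -0.0209  0.018 ] [ 0.2939 -0.7762 -5.6183] [ 0.21    0.442  -0.0159]
w8 [202 185] [420 434] [331.7808 238.3767] [216 184] [407 299] 146
w9 [248 259] [379 422] [321.6736 265.7824] [264 252] [364 299] 239
```

The far ear rose only about 1 mm against 11 mm at the near ear, so the dish droops about 0.045 rad in the grip. It is not creeping. I'll pitch the tool back while lifting on slowly.

Request:
{"method": "drive_tool", "body": {"commands": [[[0,-0.004,0],[0,0,-0.1],-1],[[0,-0.008,0],[0,0,-0.25],-1],[[0,-0.012,0],[0,0,-0.45],-1],[[0,-0.016,0],[0,0,-0.7],-1],[[0,-0.02,0],[0,0,-1],-1],[[0,-0.024,0],[0,0,-1.3],-1],[[0,-0.028,0],[0,0,-1.6],-1],[[0,-0.032,0],[0,0,-1.9],-1],[[0,-0.036,0],[0,0,-2.2],-1],[[0,-0.04,0],[0,0,-2.5],-1],[[0,-0.04,0],[0,0,-2.8],-1],[[0,-0.04,0],[0,0,-3.1],-1],[[0,-0.04,0],[0,0,-3.4],-1],[[0,-0.04,0],[0,0,-3.7],-1],[[0,-0.04,0],[0,0,-3.9],-1],[[0,-0.04,0],[0,0,-4],-1],[[0,-0.04,0],[0,0,-4],-1],[[0,-0.04,0],[0,0,-4],-1]]}}

```text
clock: 18.4
position: [0.4613, -0.021, 0.058]
ee_rot: [0.364, 3.083, -0.007]
force: [-0.1, 0.2, -7.0]
width: 0.382
gripper_force: 60.0
```

```bash
python3 chk.py
python3 - <<'E'
from h import *
u=np.array([.9725,-.233])
for h in(0,.03,.04,.05,.06): print(h,proj("scene",[*(np.array([.555,-.043])+.105*u),.03+h]))
E
```

```text
before ear bottom row 304 width-weighted [292.7125 299.7125] 80 cheese [298.2075 267.2968] 347
lift1 ear bottom row 304 width-weighted [292.7297 299.5135] 74 cheese [297.7211 268.0801] 337
now ear bottom row 296 width-weighted [292.1711 291.3421] 76 cheese [298.0356 259.9555] 337
[ 0.4612 -0.021   0.0579] [-0.6067  0.2747 -6.6139] [0.2068 0.5261 0.0426]
0 [293.0349 298.9333]
0.03 [292.7412 293.931 ]
0.04 [292.6411 292.2276]
0.05 [292.54   290.5056]
0.06 [292.4378 288.7648]
```

The far ear rose 50 mm and the near one 51 mm, so the dish is level, and the cheese stays central. Next comes more lift, then the turn about the dish's axis. I'll work out the rows first.

```bash
cat > arc.py <<'E'
import sys; from h import *
s,p,R=pose(); c=np.array([.555,-.043,0]); y=np.arctan2(R[1,1],R[0,1])
n=int(sys.argv[3]);end=float(sys.argv[1]);dz=float(sys.argv[2])
print("psi",y,"p",p)
for k in range(1,n+1):
    f=k/n; th=end*f; Z=Ro.from_rotvec([0,0,th]).as_matrix()
    t=c+Z@(p-c); t[2]=p[2]+dz*f
    print("[[%.3f, %.3f, %.3f], [%.2f, %.2f, %.2f], -1],"%(*(R.T@[0,0,th]),*(R.T@(t-p)*100)))
E
python3 arc.py 0 .07 1; python3 arc.py -.48 0 12
```

```text
psi 1.3358989968862716 p [ 0.4612 -0.021   0.0579]
[[0.000, 0.000, 0.000], [-0.26, -0.00, -7.00], -1],
psi 1.3358989968862716 p [ 0.4612 -0.021   0.0579]
[[0.002, 0.000, 0.040], [-0.01, 0.39, 0.00], -1],
[[0.003, 0.000, 0.080], [-0.03, 0.77, 0.00], -1],
[[0.005, 0.000, 0.120], [-0.06, 1.15, 0.00], -1],
[[0.006, 0.000, 0.160], [-0.12, 1.54, 0.00], -1],
[[0.008, 0.000, 0.200], [-0.18, 1.91, 0.01], -1],
[[0.009, 0.000, 0.240], [-0.27, 2.29, 0.01], -1],
[[0.011, 0.000, 0.280], [-0.36, 2.66, 0.01], -1],
[[0.012, 0.000, 0.320], [-0.48, 3.03, 0.02], -1],
[[0.014, 0.000, 0.360], [-0.60, 3.40, 0.02], -1],
[[0.015, 0.000, 0.400], [-0.74, 3.75, 0.03], -1],
[[0.017, 0.000, 0.440], [-0.90, 4.11, 0.03], -1],
[[0.018, 0.000, 0.480], [-1.07, 4.45, 0.04], -1],
```

Request:
{"method": "drive_tool", "body": {"commands": [[[0,0,0],[0,0,-0.1],-1],[[0,0,0],[0,0,-0.3],-1],[[0,0,0],[0,0,-0.6],-1],[[0,0,0],[0,0,-1],-1],[[0,0,0],[-0.1,0,-1.5],-1],[[0,0,0],[-0.1,0,-2],-1],[[0,0,0],[-0.1,0,-2.5],-1],[[0,0,0],[-0.1,0,-3],-1],[[0,0,0],[-0.1,0,-3.5],-1],[[0,0,0],[-0.2,0,-4],-1],[[0,0,0],[-0.2,0,-4.5],-1],[[0,0,0],[-0.2,0,-5],-1],[[0,0,0],[-0.2,0,-5.5],-1],[[0,0,0],[-0.25,0,-6],-1],[[0,0,0],[-0.25,0,-6.4],-1],[[0,0,0],[-0.25,0,-6.7],-1],[[0,0,0],[-0.25,0,-6.9],-1],[[0,0,0],[-0.25,0,-7],-1],[[0,0,0],[-0.25,0,-7],-1]]}}

```text
clock: 20.03
position: [0.4612, -0.0209, 0.1282]
ee_rot: [0.364, 3.082, -0.007]
force: [0.5, -0.1, -6.5]
width: 0.384
gripper_force: 60.0
```

Request:
{"method": "drive_tool", "body": {"commands": [[[0,0,0.008],[0,0.08,0],-1],[[0.001,0,0.02],[0,0.2,0],-1],[[0.002,0,0.04],[-0.01,0.39,0],-1],[[0.003,0,0.07],[-0.02,0.68,0],-1],[[0.004,0,0.1],[-0.04,0.96,0],-1],[[0.005,0,0.13],[-0.07,1.25,0],-1],[[0.006,0,0.16],[-0.12,1.54,0],-1],[[0.008,0,0.2],[-0.18,1.91,0.01],-1],[[0.009,0,0.24],[-0.27,2.29,0.01],-1],[[0.011,0,0.28],[-0.36,2.66,0.01],-1],[[0.012,0,0.32],[-0.48,3.03,0.02],-1],[[0.014,0,0.36],[-0.6,3.4,0.02],-1],[[0.015,0,0.39],[-0.7,3.66,0.03],-1],[[0.016,0,0.42],[-0.82,3.93,0.03],-1],[[0.017,0,0.44],[-0.9,4.11,0.03],-1],[[0.018,0,0.46],[-0.98,4.28,0.04],-1],[[0.018,0,0.472],[-1.04,4.38,0.04],-1],[[0.018,0,0.48],[-1.07,4.45,0.04],-1],[[0.018,0,0.48],[-1.07,4.45,0.04],-1],[[0.018,0,0.48],[-1.07,4.45,0.04],-1]]}}

```text
clock: 21.7
position: [0.4819, 0.0198, 0.128]
ee_rot: [1.087, 2.91, -0.02]
force: [-1.0, 0.2, -5.5]
width: 0.389
gripper_force: 60.0
```

```bash
cat > chk2.py <<'E'
from h import *
A=cams.get_image("scene");cv2.imwrite("pics/chk2.png",A);s,p,R=pose()
y=np.arctan2(R[1,1],R[0,1]); h=p[2]-.007; u=np.array([np.sin(y),-np.cos(y)]);g=p[:2];c=g+.096*u
box=(200,312,230,350); r=red("scene",A,box); q=yel(A,box)
w=np.array([plane("scene",k,.03+h) for k in r])[:,:2]; a=(w-c)@u; b=(w-c)@np.array([-u[1],u[0]])
f=(a>.095)&(abs(b)<.04)
print("t",s["clock"],"p",p,"dish c",c,"far ear (along,across) mean",a[f].mean(),b[f].mean(),"max",a[f].max(),"n",f.sum(),"rim across",b.min(),b.max())
print("cheese rel centre",plane("scene",q.mean(0),.04+h)[:2]-c,len(q),"tilt R",R[2],"F",s["force"])
v=np.array([.532,-.554])-c;print("plate in dish: x",v@u,"y",v@np.array([-u[1],u[0]]), "angle left",np.arctan2(v[1],v[0])-np.arctan2(u[1],u[0]))
E
python3 chk2.py; python3 arc.py -.48 0 4
```

```text
t 21.75 p [0.4819 0.0198 0.128 ] dish c [ 0.5544 -0.0432] far ear (along,across) mean 0.10795895740996586 0.001819109849263073 max 0.12229775528285089 n 80 rim across -0.07412158814912163 0.07760183290634351
cheese rel centre [ 0.0034 -0.0041] 365 tilt R [-0.0377  0.0001 -0.9993] F [-1.0973 -0.2896 -5.9586]
plate in dish: x 0.3180390542372847 y -0.4003483768456575 angle left -0.8994758308341849
psi 0.8557182081528062 p [0.4819 0.0198 0.128 ]
[[0.005, -0.000, 0.120], [-0.06, 1.15, 0.00], -1],
[[0.009, -0.000, 0.240], [-0.26, 2.29, 0.01], -1],
[[0.014, -0.000, 0.360], [-0.60, 3.40, 0.02], -1],
[[0.018, -0.000, 0.480], [-1.06, 4.46, 0.04], -1],
```

The dish is level, and the cheese is within about 5 mm of centre. I'll repeat the arc, then do the remaining 0.42.

Request:
{"method": "drive_tool", "body": {"commands": [[[0,0,0.008],[0,0.08,0],-1],[[0.001,0,0.02],[0,0.2,0],-1],[[0.002,0,0.04],[-0.01,0.39,0],-1],[[0.003,0,0.07],[-0.02,0.68,0],-1],[[0.004,0,0.1],[-0.04,0.96,0],-1],[[0.005,0,0.13],[-0.07,1.25,0],-1],[[0.006,0,0.16],[-0.12,1.54,0],-1],[[0.008,0,0.2],[-0.18,1.91,0.01],-1],[[0.009,0,0.24],[-0.27,2.29,0.01],-1],[[0.011,0,0.28],[-0.36,2.66,0.01],-1],[[0.012,0,0.32],[-0.48,3.03,0.02],-1],[[0.014,0,0.36],[-0.6,3.4,0.02],-1],[[0.015,0,0.39],[-0.7,3.66,0.03],-1],[[0.016,0,0.42],[-0.82,3.93,0.03],-1],[[0.017,0,0.44],[-0.9,4.11,0.03],-1],[[0.018,0,0.46],[-0.98,4.28,0.04],-1],[[0.018,0,0.472],[-1.04,4.38,0.04],-1],[[0.018,0,0.48],[-1.07,4.45,0.04],-1],[[0.018,0,0.48],[-1.07,4.45,0.04],-1],[[0.018,0,0.48],[-1.07,4.45,0.04],-1]]}}

```text
clock: 23.42
position: [0.5192, 0.0464, 0.1281]
ee_rot: [1.75, 2.571, -0.033]
force: [0.3, -0.1, -5.4]
width: 0.382
gripper_force: 60.0
```

Request:
{"method": "drive_tool", "body": {"commands": [[[0,0,0.008],[0,0.08,0],-1],[[0.001,0,0.02],[0,0.2,0],-1],[[0.002,0,0.04],[-0.01,0.39,0],-1],[[0.003,0,0.07],[-0.02,0.68,0],-1],[[0.004,0,0.1],[-0.04,0.96,0],-1],[[0.005,0,0.13],[-0.07,1.25,0],-1],[[0.006,0,0.16],[-0.12,1.54,0],-1],[[0.008,0,0.2],[-0.18,1.91,0.01],-1],[[0.009,0,0.24],[-0.27,2.29,0.01],-1],[[0.011,0,0.28],[-0.36,2.66,0.01],-1],[[0.012,0,0.32],[-0.48,3.03,0.02],-1],[[0.013,0,0.35],[-0.57,3.31,0.02],-1],[[0.014,0,0.37],[-0.63,3.5,0.02],-1],[[0.015,0,0.39],[-0.7,3.66,0.03],-1],[[0.016,0,0.405],[-0.76,3.8,0.03],-1],[[0.016,0,0.415],[-0.8,3.88,0.03],-1],[[0.016,0,0.42],[-0.82,3.93,0.03],-1],[[0.016,0,0.42],[-0.82,3.93,0.03],-1],[[0.016,0,0.42],[-0.82,3.93,0.03],-1],[[0.016,0,0.42],[-0.82,3.93,0.03],-1]]}}

```text
clock: 25.08
position: [0.5587, 0.0532, 0.1281]
ee_rot: [2.252, 2.153, -0.042]
force: [-0.5, -0.3, -7.0]
width: 0.385
gripper_force: 60.0
```

```bash
python3 chk2.py
python3 - <<'E'
from h import *
A=cv2.imread("pics/chk2.png");O=cv2.imread("pics/s7.png")
for n,(r0,r1,c0,c1) in dict(cover=(205,260,172,232),mug=(285,332,350,388),mill=(248,300,408,442),jar=(308,345,240,272)).items():
    print(n,cv2.absdiff(A[r0:r1,c0:c1],O[r0:r1,c0:c1]).mean())
E
```

```text
t 25.1333 p [0.5587 0.0532 0.1281] dish c [ 0.5544 -0.0427] far ear (along,across) mean 0.10557894821933818 0.0024893314850665425 max 0.11889157787577587 n 67 rim across -0.07426708165262894 0.0793638762490153
cheese rel centre [-0.0045 -0.0053] 351 tilt R [-0.0376 -0.     -0.9993] F [-0.3541  0.1101 -6.9219]
plate in dish: x 0.5117718454910783 y 0.0005870468284923588 angle left 0.0011470864921239166
cover 1.1227272727272728
mug 1.026875699888018
mill 1.0203619909502262
jar 0.9732545045045045
```

The ears' line passes within 1 mm of the plate's centre. The cover, mug, mill and jar are unchanged in the image. I'll settle and hand in.

Request:
{"method": "drive_tool", "body": {"commands": [[[0,0,0],[0,0,0],-1],[[0,0,0],[0,0,0],-1],[[0,0,0],[0,0,0],-1],[[0,0,0],[0,0,0],-1],[[0,0,0],[0,0,0],-1],[[0,0,0],[0,0,0],-1],[[0,0,0],[0,0,0],-1],[[0,0,0],[0,0,0],-1],[[0,0,0],[0,0,0],-1],[[0,0,0],[0,0,0],-1],[[0,0,0],[0,0,0],-1],[[0,0,0],[0,0,0],-1]]}}

```text
clock: 26.13
position: [0.5588, 0.0532, 0.1281]
ee_rot: [2.252, 2.153, -0.042]
force: [-0.2, 0.6, -6.0]
width: 0.384
gripper_force: 60.0
```

```bash
python3 chk2.py; python3 -c "
from cell import job
print(job.sign_off())"
```

```text
t 26.1833 p [0.5588 0.0532 0.1281] dish c [ 0.5545 -0.0427] far ear (along,across) mean 0.1057244953345427 0.002866525463880527 max 0.11891265671142964 n 65 rim across -0.07452348885988408 0.07939097092793589
cheese rel centre [-0.0039 -0.0058] 348 tilt R [-0.0376  0.0001 -0.9993] F [ 0.1737 -0.0267 -7.0816]
plate in dish: x 0.5117930835194386 y 0.0005834923855795211 angle left 0.0011400938222072554
the job is handed in; nothing more can be done
None
```

The job is handed in at about 26 s (no verdict returned): the cover hangs on the hook, and the dish is held level by its near ear about 12 cm up, with the cheese within about 7 mm of the middle and the free ear pointing at the plate.

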